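Show where the missing gearbox bolt goes

TASK

A bolt is missing from one corner of the gear motor's cover: show your workmate where it goes and which one to use. Point with the fingertips from above, about 2 cm over the empty bolt hole, and stay there for at least two seconds; then point in the same way at the loose yellow bolt, the one that matches the bolts still in the cover, stay at least two seconds and finish while still pointing at it. Touch nothing at any time, and do not bring the fingertips down close over any other bolt or screw.

Things in the scene. Friction and masses are not known exactly. Their poses are not given: they have to be found in the camera images.
- hole_mouth (a point): centre of the mouth of the empty bolt hole, a 22 mm black disc with a thin bright rim, in one of the four corners of the gearbox cover (the other three corners hold yellow bolts); flush with the flat cover, 110 mm above the bench; z is up
- cover_bolt1_top (a point): one of the three yellow hex bolts fitted in the gearbox cover, head 26 mm across, flange 32 mm; this point is the centre of the top of its head, 12 mm above the cover; fixed; which corner it is in changes
- cover_bolt2_top (a point): one of the three yellow hex bolts fitted in the gearbox cover, head 26 mm across, flange 32 mm; this point is the centre of the top of its head, 12 mm above the cover; fixed; which corner it is in changes
- cover_bolt3_top (a point): one of the three yellow hex bolts fitted in the gearbox cover, head 26 mm across, flange 32 mm; this point is the centre of the top of its head, 12 mm above the cover; fixed; which corner it is in changes
- yellow_bolt_top (a point): the loose yellow (zinc-plated) hex flange bolt, the same colour as the cover bolts: 55 mm tall, loose, standing upside down on its 31 mm wide head with its 18 mm shank pointing straight up; this point is the centre of the upper end of the shank, 55 mm above the bench. It topples easily.
- black_screw_top (a point): a black screw with a round head, not the one wanted: 55 mm tall, loose, standing upside down on its 31 mm wide head with its 18 mm shank pointing straight up; this point is the centre of the upper end of the shank, 55 mm above the bench. It topples easily.
- silver_bolt_top (a point): a silver hex flange bolt, not the one wanted: 55 mm tall, loose, standing upside down on its 31 mm wide head with its 18 mm shank pointing straight up; this point is the centre of the upper end of the shank, 55 mm above the bench. It topples easily.
- gearbox: grey gear reducer, fixed; origin under its centre on the bench, z up. Flat 170 x 170 mm cover, top at 110 mm, a 24 mm red oil plug rising 10 mm at its middle; the four bolt places are 60 mm from the middle along x and along y of this frame. Finned motor, 108 mm thick, along +y out to 240 mm, black terminal box on it reaching up to 122 mm; output shaft to 115 mm along -x.
- bearing: loose steel ball bearing, ring of 52 mm diameter, 15 mm high, lying flat; origin under its centre
- gear: loose dark steel gear wheel, about 80 mm diameter, 24 mm high with its hub, lying flat; origin under its centre
- grease_tub: loose tub with a green band, 90 mm diameter, 75 mm high, upright; origin under its centre
- hammer: loose hammer with an orange handle, 280 mm long, lying at the far side of the bench, beside a 190 mm tall blue spray can that stands beyond the other things; origin under the middle of its length

How it is judged:
On the way, in this order (a step that is already met when the one before it is completed fails the run):
1. point from above at the empty bolt hole for two seconds (horizontal distance between the grasp point and hole_mouth below 0.025 m and z of the grasp point in the frame of hole_mouth between 0 and 0.068 m), for 2 s.
2. then point from above at the loose yellow bolt for two seconds (horizontal distance between the grasp point and yellow_bolt_top below 0.025 m and z of the grasp point in the frame of yellow_bolt_top between 0 and 0.068 m), for 2 s.
At the end, for the whole second after the job is handed in: The grasp point between the fingers is still within 25 mm sideways of the loose yellow bolt's axis and less than 68 mm above its top (fingertips less than about 5 cm above it); the three loose fasteners stand upright (within 0.1 rad) and none of the listed loose things has moved 6 mm from its start (all of step 2 and distance of each of yellow_bolt_top, black_screw_top, silver_bolt_top, bearing, gear, grease_tub, hammer from where it was at the start of the episode below 0.006 m and angle between each of yellow_bolt_top, black_screw_top, silver_bolt_top's own z axis and vertical below 0.1 rad); the robot touches nothing.
It fails at once if the arm or fingers touch anything (contact force between any of the fingers, the arm and anything else above 0.5 N).
It fails at once if a loose thing is moved (12 mm or more), lifted or tipped (distance of any of yellow_bolt_top, black_screw_top, silver_bolt_top, bearing, gear, grease_tub, hammer from where it was at the start of the episode above 0.012 m).
It fails at once if the fingertips come down close over a wrong bolt or screw (grasp point within 20 mm sideways and less than 50 mm above its top) ((horizontal distance between the grasp point and cover_bolt1_top below 0.02 m and z of the grasp point in the frame of cover_bolt1_top between 0 and 0.05 m) or (horizontal distance between the grasp point and cover_bolt2_top below 0.02 m and z of the grasp point in the frame of cover_bolt2_top between 0 and 0.05 m) or (horizontal distance between the grasp point and cover_bolt3_top below 0.02 m and z of the grasp point in the frame of cover_bolt3_top between 0 and 0.05 m) or (horizontal distance between the grasp point and black_screw_top below 0.02 m and z of the grasp point in the frame of black_screw_top between 0 and 0.05 m) or (horizontal distance between the grasp point and silver_bolt_top below 0.02 m and z of the grasp point in the frame of silver_bolt_top between 0 and 0.05 m)).
It also fails if it takes over 45 s, if anything falls off the work surface, if the arm or the gripper's body presses on something with over 40 N, if the wrist force passes 120 N, or if a joint passes its speed limit or range.

ROBOT

A 7-joint arm with a two-finger parallel gripper is mounted at the origin on the work surface. World frame = base frame: x ahead of the robot, y to its left, z up, the work surface at z = 0. Lengths are in m, angles in rad, forces in N, time in s.
With the tool pointing down it reaches from about 0.4 to 0.875 m from the base axis. Payload 19.3 kg.
Tool frame: the origin (TCP) lies at the very end of the fingers, on their centre line; the grasp point (between the pads) lies 19 mm behind it; z points along the fingers, y is the line along which they close (so a half turn about z gives the same grasp; the last joint's range is limited). The gripper opens to 85 mm and grips with 20 to 120 N. Pads are 22 mm wide; open, the fingers measure 114 mm over their backs; the gripper's body (76 mm by 85 mm) begins 54 mm behind the grasp point. The pads swing forward as they close: fully open they stand 13 mm farther back than shut.
Start: joints at [1.167, 0.521, -0.036, 1.599, 0.021, 1.021, -0.113], TCP at [0.205, -0.591, 0.231] pointing down, gripper open.
Joint ranges: [-2.91, 2.91], [-0.3, 2.13], [-1.5, 1.42], [0.17, 2.43], [-1.26, 4.41], [0.16, 1.93], [-2.52, 2.52]. Speed limits (rad/s): [1.89, 1.89, 2.39, 2.39, 3.01, 3.01, 3.01].

INTERFACE

Orientations are given as [roll, pitch, yaw] about the fixed x, y, z axes, in that order (R = Rz(yaw) Ry(pitch) Rx(roll)).
In Python, from workcell import bot gives the robot as it stands. The module is installed in compiled form; this text tells all that it offers.
- The arm moves only by the tool apply_moves, never from a script. Its arguments are lists of equal length, an entry for each row: "claw": the finger opening in m, from 0 to 0.0854; "xyz": the shift along the tool's x, y, z in m, a list of three; "twist": the turn, a rotation vector about the tool's x, y, z in rad, a list of three. A call has 1 to 20 rows; each row shifts and turns the commanded pose from where the row before left it, along the tool's axes as they then stand; what a row does not reach is not made up. A row lasts 1/10 s, in which the tool goes at most 50 mm and 8.59 degrees, less where a joint would pass 70% of its speed; a pose out of reach is approached as far as the arm can. A call with a gripper value outside its range is refused whole. The fingers move at their own pace and stop on an object; "force" is the grip in N (left out, the last holds). Time passes only in rows, so rows that do not move let the fingers close. It gives the time, the measured TCP pose, the force, the opening and the grip force at its end, in the units of the state.
- bot.observe(): the state, without advancing time (a new reading comes with each control period).
- bot.grab_frame(name): name is "scene" or "top" or "wrist"; returns a dict with "img" (384x512x3 uint8, red, green, blue), "vfov" (degrees; the focal length in pixels is half the picture's height over the tangent of half this angle, whatever the lens; pixels are square), "cx", "cy" (the principal point, pixels), "distortion" ([k1, k2, p1, p2, k3] as OpenCV has them; the pictures are not rectified), "view" (4x4, takes a point from world to camera coordinates). Camera axes: x right, y up, looking along -z (the intrinsics and any distortion apply to the point x, -y, -z); pixel columns grow to the right and rows downward; lengths in m; the calibration is good to about 2 mm. A picture is of the moment at which its call begins. There is no depth.
- bot.job_done(): hands the job in; it is judged then, once.
Trained networks look in the newest picture that a camera, given by its name, has taken for a name from the list of things; names that differ only in an ending like _2 or _b are one class to them, and where a whole thing is asked for, a point or a joint stands for the part that bears it (a point fixed in the world has none). Each returns a list of dicts, best first, with "score" (0 to 1); they miss things now and then, are a little off and sometimes report something else, mostly with a low value. They report only what shows in the picture. A call takes as long as a camera call.
- bot.find_in(camera, query): "position" ([x, y, z] in m, in world coordinates, good to about 4 mm: the middle of the surface that is visible of it).
The state is a dict: "clock": time; "qpos": joint angles; "qd": joint speeds; "joint_efforts": joint torques, N m; "position": TCP position; "tool_rot": TCP orientation; "force": force on the tool from outside, world axes, zero at the start; "moment": the same for the moment, N m; "grip_width": finger opening in m; "finger_force": force on a finger pad.
Only numpy, scipy, OpenCV 4.12 (cv2) and the standard library are available. Lean on these libraries where they do the work, as an engineer would, in place of code of your own. Each camera call takes 0.05 s, during which the arm holds its last target. There are 200 camera calls.

## Working session

There is one attempt and no reset: what is moved stays moved. The work goes in short steps, Python scripts to look and compute and a tool call to move; the robot and the scene stay as the last step left them, time stands still between calls to the robot, and variables do not carry over. Pictures are saved under pics/ and viewed, at most 10 in all, crops included, and the job is handed in when it is done.

Besides the shell and the picture viewer there is one more tool, called after ">>>" by a JSON object that holds its "fn" and its "kwargs". apply_moves: Moves the arm, as the interface text tells. Its arguments: {"type":"object","properties":{"claw":{"type":"array"},"xyz":{"type":"array"},"twist":{"type":"array"},"force":{"type":"number"}},"required":["claw","xyz","twist"]}

```bash
mkdir -p pics; cat > h.py <<'E'
import numpy as np, cv2
from workcell import bot
def K(f):
    F=f["img"].shape[0]/2/np.tan(np.radians(f["vfov"])/2)
    return np.array([[F,0,f["cx"]],[0,F,f["cy"]],[0,0,1.]])
def pix2w(f,px,z):
    n=cv2.undistortPoints(np.array([[px]],float),K(f),np.array(f["distortion"],float))[0,0]
    V=np.array(f["view"]);R=V[:3,:3];o=-R.T@V[:3,3]
    d=R.T@np.array([n[0],-n[1],-1.]);return o+d*(z-o[2])/d[2]
def w2pix(f,p):
    V=np.array(f["view"]);c=V[:3,:3]@np.array(p,float)+V[:3,3]
    return cv2.projectPoints(np.array([[c[0],-c[1],-c[2]]]),np.zeros(3),np.zeros(3),K(f),np.array(f["distortion"],float))[0].ravel()
def save(f,n,s=1.5): cv2.imwrite(n,cv2.resize(f["img"][:,:,::-1],None,fx=s,fy=s))
E
python3 - <<'E'
from h import *
s=bot.observe();print(s["position"],s["tool_rot"],s["clock"])
for c in ["top","scene"]:
    f=bot.grab_frame(c);save(f,f"pics/{c}1.png")
    for q in ["hole_mouth","cover_bolt1_top","yellow_bolt_top","black_screw_top","silver_bolt_top","gearbox","grease_tub","hammer","bearing","gear"]:
        for r in bot.find_in(c,q)[:4]:
            print(c,q,np.round(r["position"],3),round(r["score"],2),np.round(w2pix(f,r["position"])*1.5))
E
```

```text
[ 0.20464402 -0.59019112  0.23072924] [-3.14047909e+00  6.26733377e-05  3.33822145e-01] 0.0
top hole_mouth [ 0.474 -0.175  0.015] 0.7 [471. 357.]
top hole_mouth [0.497 0.231 0.112] 0.57 [222. 345.]
top cover_bolt1_top [0.602 0.101 0.12 ] 0.59 [305. 277.]
top cover_bolt1_top [0.757 0.006 0.024] 0.44 [365. 203.]
top yellow_bolt_top [ 0.544 -0.273  0.016] 0.42 [525. 316.]
top silver_bolt_top [ 0.622 -0.145  0.016] 0.62 [450. 275.]
top gearbox [0.548 0.204 0.111] 0.65 [241. 312.]
top gearbox [ 0.62  -0.143  0.017] 0.2 [450. 275.]
top grease_tub [ 0.385 -0.356  0.077] 0.86 [593. 409.]
top hammer [0.756 0.003 0.026] 0.77 [367. 203.]
top bearing [ 0.72  -0.183  0.017] 0.73 [469. 221.]
top gear [ 0.655 -0.34   0.017] 0.55 [558. 254.]
scene cover_bolt1_top [0.612 0.105 0.121] 0.67 [418. 326.]
scene yellow_bolt_top [ 0.551 -0.269  0.02 ] 0.53 [320. 267.]
scene black_screw_top [ 0.484 -0.176  0.02 ] 0.68 [371. 274.]
scene gearbox [0.592 0.238 0.103] 0.91 [482. 369.]
scene grease_tub [ 0.402 -0.344  0.059] 0.94 [351. 215.]
scene hammer [0.59 0.24 0.1 ] 0.72 [484. 370.]
scene hammer [0.797 0.013 0.022] 0.69 [304. 389.]
scene hammer [0.614 0.105 0.119] 0.22 [417. 328.]
scene bearing [ 0.723 -0.175  0.012] 0.73 [279. 323.]
scene gear [ 0.662 -0.33   0.013] 0.76 [262. 277.]
scene gear [0.794 0.008 0.023] 0.4 [303. 386.]
```

View pics/top1.png

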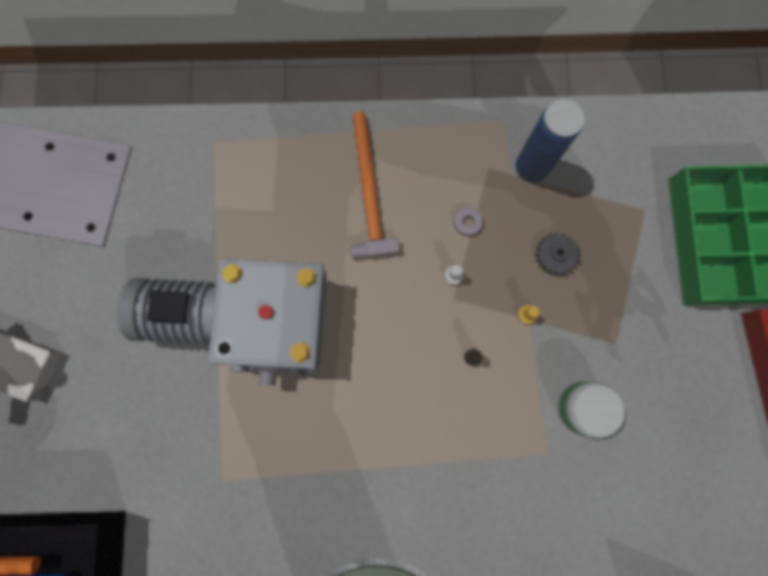

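View pics/scene1.png

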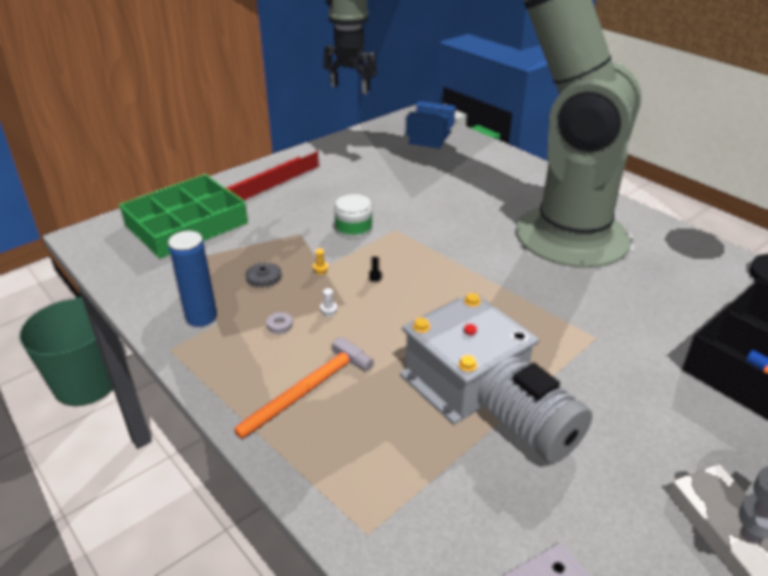

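The top view shows the hole at (224,348) and cover bolts at (232,273), (306,277) and (300,352). It also shows the yellow bolt with its base near (528,316) and its shank top near (535,312), the black screw at (473,357), the silver bolt at (455,274) and the tub at (593,410). In the scene view the hole is at (519,336) and the yellow shank top at (320,252).

```bash
python3 - <<'E'
from h import *
t=bot.grab_frame("top");s=bot.grab_frame("scene")
for n,f,p,z in [("hole",t,(224,348),.11),("hole",s,(519,336),.11),("b",t,(232,273),.122),("b",t,(306,277),.122),("b",t,(300,352),.122),("plug",t,(265,312),.12),("b",s,(472,299),.122),("b",s,(422,324),.122),("b",s,(468,362),.122),
 ("Y",t,(535,312),.055),("Y",s,(320,252),.055),("Ybase",s,(320,269),.0),("tub",t,(597,410),.075),("can",t,(564,119),.19),("box",t,(168,307),.122)]:
    print(n,np.round(pix2w(f,np.array(p)/1.5,z),3))
c=t["img"][190:240,335:375,::-1];d=s["img"][155:195,195:235,::-1]
c=cv2.resize(c,(400,500),interpolation=2);d=cv2.resize(d,(400,400),interpolation=2)
cv2.imwrite("pics/c.png",np.hstack([c,np.vstack([d,np.zeros((100,400,3),np.uint8)])]))
E
```

```text
hole [0.492 0.229 0.11 ]
hole [0.489 0.229 0.11 ]
b [0.611 0.216 0.122]
b [0.602 0.098 0.122]
b [0.483 0.107 0.122]
plug [0.547 0.163 0.12 ]
b [0.486 0.114 0.122]
b [0.603 0.105 0.122]
b [0.613 0.224 0.122]
Y [ 0.546 -0.281  0.055]
Y [ 0.546 -0.273  0.055]
Ybase [ 0.54  -0.286  0.   ]
tub [ 0.383 -0.364  0.075]
can [ 0.827 -0.308  0.19 ]
box [0.558 0.315 0.122]
```

View pics/c.png

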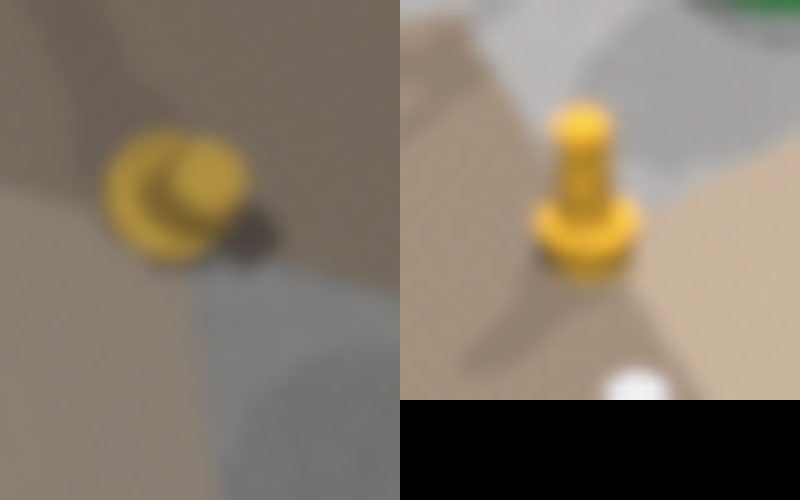

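The shank top is at about (0.547, -0.276) and the hole at about (0.491, 0.229). The hole also fits the parallelogram made by the three cover bolts. I'll close the fingers and go high via (0.53, -0.2, 0.27).

>>> {"fn": "apply_moves", "kwargs": {"claw": [0,0,0,0,0,0,0,0,0,0,0,0,0,0,0,0], "xyz": [[0.027,-0.0165,-0.0025],[0.027,-0.0165,-0.0025],[0.027,-0.0165,-0.0025],[0.027,-0.0165,-0.0025],[0.027,-0.0165,-0.0025],[0.027,-0.0165,-0.0025],[0.027,-0.0165,-0.0025],[0.027,-0.0165,-0.0025],[0.027,-0.0165,-0.0025],[0.027,-0.0165,-0.0025],[0.027,-0.0165,-0.0025],[0.027,-0.0165,-0.0025],[0.027,-0.0165,-0.0025],[0.027,-0.0165,-0.0025],[0.027,-0.0165,-0.0025],[0.027,-0.0165,-0.0025]], "twist": [[0,0,0],[0,0,0],[0,0,0],[0,0,0],[0,0,0],[0,0,0],[0,0,0],[0,0,0],[0,0,0],[0,0,0],[0,0,0],[0,0,0],[0,0,0],[0,0,0],[0,0,0],[0,0,0]]}}

```text
clock: 2.8
position: [0.5271, -0.1985, 0.2715]
tool_rot: [3.141, -0.0, 0.334]
force: [-0.3, -0.1, -0.2]
grip_width: 0.0001
finger_force: 0.0
```

```bash
python3 -c "
from h import *
s=bot.observe();print(s['clock'],s['position'],s['tool_rot'],np.round(s['qpos'],2),s['grip_width'],s['force'])
y=s['tool_rot'][2];d=np.array([.491,.229,.27])-s['position'];print(d[0]*np.cos(y)+d[1]*np.sin(y), d[0]*np.sin(y)-d[1]*np.cos(y), -d[2])"
```

```text
2.8 [ 0.5271344  -0.19849395  0.27150409] [ 3.14144735e+00 -1.24992499e-04  3.33703752e-01] [ 0.39  0.39 -0.19  1.71  0.08  1.05 -1.06] 0.00010669537219886997 [-0.31019336 -0.1440536  -0.15955147]
0.10588231227892138 -0.41574717107718584 0.0015040872658613202
```

>>> {"fn": "apply_moves", "kwargs": {"claw": [0,0,0,0,0,0,0,0,0,0,0,0,0,0,0], "xyz": [[0.0075,-0.0297,0],[0.0075,-0.0297,0],[0.0075,-0.0297,0],[0.0075,-0.0297,0],[0.0075,-0.0297,0],[0.0075,-0.0297,0],[0.0075,-0.0297,0],[0.0075,-0.0297,0],[0.0075,-0.0297,0],[0.0075,-0.0297,0],[0.0075,-0.0297,0],[0.0075,-0.0297,0],[0.0075,-0.0297,0],[0.0075,-0.0297,0],[0,0,0]], "twist": [[0,0,0],[0,0,0],[0,0,0],[0,0,0],[0,0,0],[0,0,0],[0,0,0],[0,0,0],[0,0,0],[0,0,0],[0,0,0],[0,0,0],[0,0,0],[0,0,0],[0,0,0]]}}

```text
clock: 4.3
position: [0.4883, 0.2318, 0.2713]
tool_rot: [-3.14, -0.0, 0.339]
force: [-0.6, -0.5, 0.1]
grip_width: -0.0001
finger_force: 0.0
```

```bash
python3 -c "
from h import *
s=bot.observe();print(s['clock'],s['position'],s['tool_rot'],np.round(s['qpos'],2))
f=bot.grab_frame('wrist');save(f,'pics/w1.png');print(w2pix(f,[.491,.229,.11])*1.5)"
```

```text
4.3 [0.48834812 0.23180163 0.27129984] [-3.13976221e+00 -2.83723090e-04  3.38608920e-01] [-0.27  0.36 -0.37  1.76  0.15  1.04 -1.92]
[382.6347308  263.30473131]
```

View pics/w1.png

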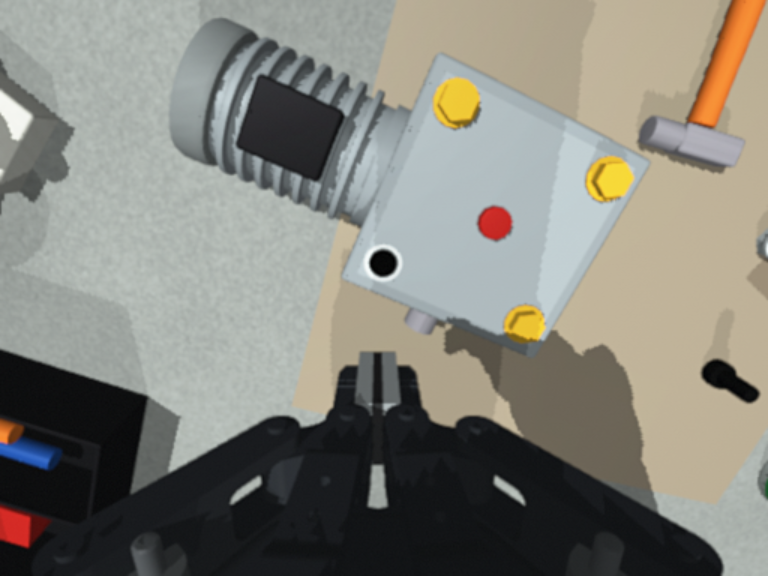

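The wrist view shows the black hole at (383,263), where I predicted (382.6,263.3), so the estimate holds. I'll descend to TCP z = 0.133 and hold there.

>>> {"fn": "apply_moves", "kwargs": {"claw": [0,0,0,0,0,0,0,0,0,0,0,0], "xyz": [[0,0,0.014],[0,0,0.014],[0,0,0.014],[0,0,0.014],[0,0,0.014],[0,0,0.014],[0,0,0.014],[0,0,0.014],[0,0,0.014],[0,0,0.012],[0,0,0],[0,0,0]], "twist": [[0,0,0],[0,0,0],[0,0,0],[0,0,0],[0,0,0],[0,0,0],[0,0,0],[0,0,0],[0,0,0],[0,0,0],[0,0,0],[0,0,0]]}}

```text
clock: 5.55
position: [0.4894, 0.2277, 0.1333]
tool_rot: [-3.142, 0.0, 0.334]
force: [0.4, -0.0, 0.0]
grip_width: 0.0001
finger_force: 0.0
```

>>> {"fn": "apply_moves", "kwargs": {"claw": [0,0,0,0,0,0,0,0,0,0,0,0,0,0,0,0,0,0,0,0], "xyz": [[0,0,0],[0,0,0],[0,0,0],[0,0,0],[0,0,0],[0,0,0],[0,0,0],[0,0,0],[0,0,0],[0,0,0],[0,0,0],[0,0,0],[0,0,0],[0,0,0],[0,0,0],[0,0,0],[0,0,0],[0,0,0],[0,0,0],[0,0,0]], "twist": [[0,0,0],[0,0,0],[0,0,0],[0,0,0],[0,0,0],[0,0,0],[0,0,0],[0,0,0],[0,0,0],[0,0,0],[0,0,0],[0,0,0],[0,0,0],[0,0,0],[0,0,0],[0,0,0],[0,0,0],[0,0,0],[0,0,0],[0,0,0]]}}

```text
clock: 7.55
position: [0.4894, 0.2277, 0.1333]
tool_rot: [-3.142, -0.0, 0.334]
force: [-0.6, -0.5, 0.3]
grip_width: -0.0003
finger_force: 0.0
```

>>> {"fn": "apply_moves", "kwargs": {"claw": [0,0,0,0,0,0], "xyz": [[0,0,0],[0,0,0],[0,0,0],[0,0,0],[0,0,0],[0,0,0]], "twist": [[0,0,0],[0,0,0],[0,0,0],[0,0,0],[0,0,0],[0,0,0]]}}

```text
clock: 8.15
position: [0.4894, 0.2277, 0.1333]
tool_rot: [-3.142, 0.0, 0.334]
force: [-0.8, -0.9, 0.0]
grip_width: -0.0001
finger_force: 0.0
```

Dwell done. Next I rise and travel to above the yellow bolt.

>>> {"fn": "apply_moves", "kwargs": {"claw": [0,0,0,0,0,0], "xyz": [[0,0,-0.015],[0,0,-0.025],[0,0,-0.025],[0,0,-0.025],[0,0,-0.025],[0,0,-0.025]], "twist": [[0,0,0],[0,0,0],[0,0,0],[0,0,0],[0,0,0],[0,0,0]]}}

```text
clock: 8.75
position: [0.4893, 0.2276, 0.2744]
tool_rot: [-3.142, -0.0, 0.334]
force: [0.5, -0.9, 0.0]
grip_width: -0.0001
finger_force: 0.0
```

>>> {"fn": "apply_moves", "kwargs": {"claw": [0,0,0,0,0,0,0,0,0,0,0,0,0,0,0,0,0,0,0,0], "xyz": [[-0.0062,0.0275,0],[-0.0062,0.0275,0],[-0.0062,0.0275,0],[-0.0062,0.0275,0],[-0.0062,0.0275,0],[-0.0062,0.0275,0],[-0.0062,0.0275,0],[-0.0062,0.0275,0],[-0.0062,0.0275,0],[-0.0062,0.0275,0],[-0.0062,0.0275,0],[-0.0062,0.0275,0],[-0.0062,0.0275,0],[-0.0062,0.0275,0],[-0.0062,0.0275,0],[-0.0062,0.0275,0],[-0.0062,0.0275,0],[-0.0062,0.0275,0],[0,0,0],[0,0,0]], "twist": [[0,0,0],[0,0,0],[0,0,0],[0,0,0],[0,0,0],[0,0,0],[0,0,0],[0,0,0],[0,0,0],[0,0,0],[0,0,0],[0,0,0],[0,0,0],[0,0,0],[0,0,0],[0,0,0],[0,0,0],[0,0,0],[0,0,0],[0,0,0]]}}

```text
clock: 10.75
position: [0.546, -0.2766, 0.273]
tool_rot: [-3.141, 0.0, 0.333]
force: [-0.3, 0.9, -0.1]
grip_width: 0.0002
finger_force: 0.0
```

```bash
python3 -c "
from h import *
s=bot.observe();print(s['clock'],s['position'],s['tool_rot'],np.round(s['qpos'],2))
f=bot.grab_frame('wrist');save(f,'pics/w2.png');print(w2pix(f,[.547,-.276,.055])*1.5)"
```

```text
10.75 [ 0.54596433 -0.27661753  0.27299981] [-3.14106312e+00  1.97159384e-04  3.32964025e-01] [ 0.49  0.47 -0.17  1.58  0.08  1.1  -0.94]
[377.29162785 247.56551532]
```

View pics/w2.png

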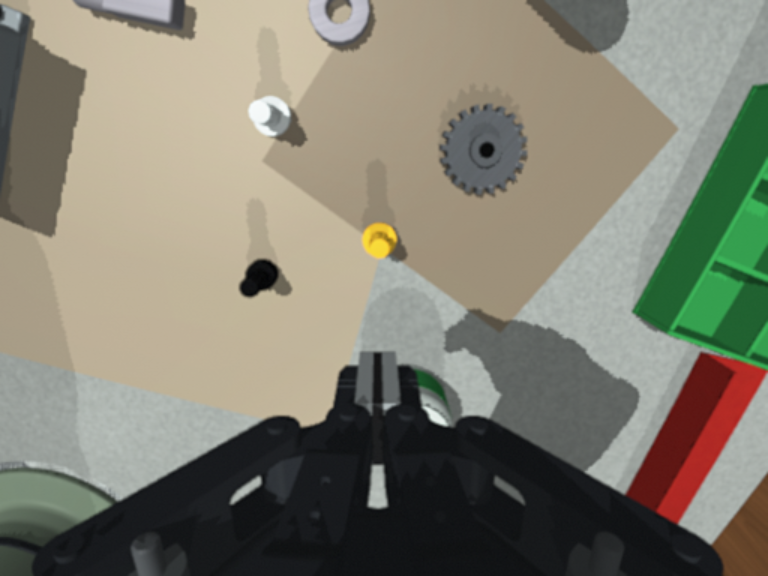

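The wrist view shows the yellow shank top at (379,246), where I predicted (377,248). I'll descend to TCP z = 0.078 and hold there.

>>> {"fn": "apply_moves", "kwargs": {"claw": [0,0,0,0,0,0,0,0,0,0,0,0,0,0,0,0,0,0,0,0], "xyz": [[0,0,0.013],[0,0,0.013],[0,0,0.013],[0,0,0.013],[0,0,0.013],[0,0,0.013],[0,0,0.013],[0,0,0.013],[0,0,0.013],[0,0,0.013],[0,0,0.013],[0,0,0.013],[0,0,0.013],[0,0,0.013],[0,0,0.013],[0,0,0],[0,0,0],[0,0,0],[0,0,0],[0,0,0]], "twist": [[0,0,0],[0,0,0],[0,0,0],[0,0,0],[0,0,0],[0,0,0],[0,0,0],[0,0,0],[0,0,0],[0,0,0],[0,0,0],[0,0,0],[0,0,0],[0,0,0],[0,0,0],[0,0,0],[0,0,0],[0,0,0],[0,0,0],[0,0,0]]}}

```text
clock: 12.8
position: [0.5464, -0.2767, 0.0788]
tool_rot: [3.141, -0.001, 0.334]
force: [-0.5, 0.4, 1.0]
grip_width: -0.0001
finger_force: 0.0
```

>>> {"fn": "apply_moves", "kwargs": {"claw": [0,0,0,0,0,0,0,0,0,0,0,0,0,0,0,0,0,0,0,0], "xyz": [[0,0,0],[0,0,0],[0,0,0],[0,0,0],[0,0,0],[0,0,0],[0,0,0],[0,0,0],[0,0,0],[0,0,0],[0,0,0],[0,0,0],[0,0,0],[0,0,0],[0,0,0],[0,0,0],[0,0,0],[0,0,0],[0,0,0],[0,0,0]], "twist": [[0,0,0],[0,0,0],[0,0,0],[0,0,0],[0,0,0],[0,0,0],[0,0,0],[0,0,0],[0,0,0],[0,0,0],[0,0,0],[0,0,0],[0,0,0],[0,0,0],[0,0,0],[0,0,0],[0,0,0],[0,0,0],[0,0,0],[0,0,0]]}}

```text
clock: 14.8
position: [0.5461, -0.2765, 0.0783]
tool_rot: [-3.142, 0.0, 0.334]
force: [0.2, -1.1, -0.1]
grip_width: 0.0001
finger_force: 0.0
```

>>> {"fn": "apply_moves", "kwargs": {"claw": [0,0,0,0,0,0], "xyz": [[0,0,0],[0,0,0],[0,0,0],[0,0,0],[0,0,0],[0,0,0]], "twist": [[0,0,0],[0,0,0],[0,0,0],[0,0,0],[0,0,0],[0,0,0]]}}

```text
clock: 15.4
position: [0.5461, -0.2765, 0.0783]
tool_rot: [-3.142, -0.0, 0.334]
force: [-0.4, 1.0, 0.4]
grip_width: -0.0001
finger_force: 0.0
```

```bash
python3 -c "
from h import *
s=bot.observe();print(s['clock'],s['position'],s['force']);print(bot.job_done())"
```

```text
15.4 [ 0.54614643 -0.27654528  0.07830145] [-0.36346861  0.96188212  0.41983406]
the job is handed in; nothing more can be done
None
```

I pointed at the empty bolt hole for over two seconds, then at the loose yellow bolt, and handed the job in at 15.4 s still pointing at it, with no sign of contact; the verdict was not shown.

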